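# Lay the filing block down against its stop

## Task

Get the filing block ready for use: push the slotted wooden block, which stands on its slotted end, over towards the wooden stop so that it lies on its broad face on the cork mat, then push it along the mat until its plain end is fully home and flush against the stop. Only push it, do not pick it up, and leave everything else standing and lying where it is.

Things in the scene. Friction and masses are not known exactly. Their poses are not given: they have to be found in the camera images.
- station: Fixed filing station: cork mat 310 mm (its x) by 380 mm (its y), 5 mm thick, with a wooden stop along its far edge. Origin on the table surface, near the mat's middle; its x axis points level across the mat to the stop (away from the robot, turned up to 0.22 rad), z up. The mat runs from x -160 to +125 mm before the stop, y -190 to +190 mm.
- stop_face (a point): Point on the station: middle of the stop's face that looks towards the robot, at the height of the mat's top (5 mm above the table). Same axes as the station; the face is the plane x = 0. The stop is 380 mm long (y), 25 mm thick and rises 30 mm above the mat.
- filing_block: Loose plywood filing block, 0.17 to 0.35 kg, standing on its slotted end on the left or right of the mat: 40 mm thick (its x), 70 mm wide (y), 130 mm tall (z). A slot 22 mm wide, 45 mm deep cuts through the lower end, leaving two 24 mm prongs. Origin: centre of that end. At the start x is level, within 0.13 rad of the station's x; tipped to the stop, x points down and z at the stop.
- block_end (a point): Centre of the filing block's plain end (its top while it stands), 130 mm from the body origin. The standing block's face that looks at the stop is 160 to 205 mm from the stop, so about 30 to 75 mm is left to slide after it has tipped.
- block_center (a point): Centre of the filing block, halfway along its 130 mm. Pushed near its top, the block tips about its foot edge without sliding; after about 37 mm of push at the top it falls by itself. Pushed along at one point of its foot end it tends to swing and can jam askew at the stop; pushed with two fingertips, one on each prong, it stays square.
- offcut: Loose plain solid plywood offcut, 55 by 55 mm and 130 mm tall, no slot, standing on the mat on the other side, about 200 mm from the filing block; leave it standing. Origin: centre of its underside.
- wax_jar: Small loose amber jar with a metal lid, 32 mm diameter, 45 mm tall, standing on the mat midway between the two upright blocks; leave it. Origin: centre of its underside.
- black_frame: Black spectacle frame with clear lenses and folded sides, about 50 by 140 by 15 mm, lying on the table left of the mat; leave it. Origin: under its bridge.
- brown_frame: Brown spectacle frame, same shape, lying on the table right of the mat; leave it. Origin: under its bridge.
- pliers: Blue-handled pliers, about 140 by 65 by 14 mm, lying right of the mat; leave them. Origin: underneath, near the pivot.
- screwdriver: Small screwdriver, 130 mm long, lying left of the mat; leave it. Origin: underneath its middle.

How it is judged:
On the way, in this order (a step that is already met when the one before it is completed fails the run):
1. the filing block is tipped over and lies on its broad face ((angle between filing_block's own x axis and vertical below 0.1 rad or angle between filing_block's own x axis and vertical above 3.0416 rad) and height (world z) of block_center below 0.034 m), for 0.2 s.
2. its plain end is home and flush against the stop (all of step 1 and x of block_end in the frame of stop_face between -0.006 and 0.005 m and angle between the z axis of filing_block and the x axis of stop_face, either way round below 0.07 rad and y of block_center in the frame of stop_face between -0.175 and 0.175 m), for 0.2 s.
At the end, for the whole second after the job is handed in: The filing block lies at rest on its broad face (level within 0.1 rad) on the mat, its plain end within 6 mm of the stop's face and square to it within 0.07 rad; the offcut and jar still stand (all of step 2 and linear speed of filing_block below 0.02 m/s and angle between each of offcut, wax_jar's own z axis and vertical below 0.1 rad); the robot touches nothing.
It fails at once if the filing block is lifted or carried (more than 15 mm off the mat standing or tipping, 30 mm when lying) (height (world z) of block_center above 0.09 m or (angle between filing_block's own z axis and vertical above 1.35 rad and height (world z) of block_center above 0.055 m)).
It fails at once if a bystander is knocked over (angle between offcut's own z axis and vertical above 0.4 rad or angle between wax_jar's own z axis and vertical above 0.6 rad).
It fails at once if the offcut, the jar, a spectacle frame, the pliers or the screwdriver is moved by more than 20 mm (distance of any of offcut, wax_jar, black_frame, brown_frame, pliers, screwdriver from where it was at the start of the episode above 0.02 m).
It also fails if it takes over 45 s, if anything falls off the work surface, if the arm or the gripper's body presses on something with over 40 N, if the wrist force passes 120 N, or if a joint passes its speed limit or range.

## Robot

A 6-joint arm with a two-finger parallel gripper is mounted at the origin on the work surface. World frame = base frame: x ahead of the robot, y to its left, z up, the work surface at z = 0. Lengths are in m, angles in rad, forces in N, time in s.
With the tool pointing down it reaches from about 0.35 to 0.975 m from the base axis. Payload 4.9 kg.
Tool frame: the origin (TCP) lies midway between the tips of the shut fingers; the grasp point (between the pads) lies 19 mm behind it; z points along the fingers, y is the line along which they close (so a half turn about z gives the same grasp; the last joint's range is limited). The gripper opens to 85 mm and grips with 20 to 120 N. Pads are 22 mm wide; open, the fingers measure 114 mm over their backs; the gripper's body (76 mm by 85 mm) begins 54 mm behind the grasp point. The pads swing forward as they close: fully open they stand 13 mm farther back than shut.
Start: joints at [-1.277, 0.053, 1.613, -0, 1.476, -0.119], TCP at [0.251, -0.572, 0.231] pointing down, gripper open.
Joint ranges: [-3.01, 3.01], [-1.01, 2.22], [0.06, 2.58], [-1.02, 4.17], [0.09, 2.62], [-3.14, 3.14]. Speed limits (rad/s): [2.57, 2.57, 3.14, 3.14, 3.14, 3.14].

## Interface

Orientations are given as a rotation vector (axis times angle).
In Python, from station import ctrl, optics, job gives the robot as it stands.
- The arm moves only by the shell command python3 -m jog 'ROWS' [OPENING] [FORCE]. ROWS is JSON, a list of rows, each a list of 2 entries, a list of its own where there are three numbers: the shift along the tool's x, y, z in m, then the turn, a rotation vector about the tool's x, y, z in rad. A call has 1 to 5 rows; each row is the pose to reach, as a shift and turn from the pose commanded when the call began, along the tool's axes at that moment; what a row does not reach only later rows make up. A row lasts 1/10 s, in which the tool goes at most 50 mm and 8.59 degrees, less where a joint would pass 70% of its speed; a pose out of reach is approached as far as the arm can. A call with a gripper value outside its range is refused whole. OPENING is the opening, from 0 (shut) to 1 (fully open), set as the call begins (- or left out, the last holds). The fingers move at their own pace and stop on an object; FORCE is the grip in N (left out, the last holds). Time passes only in rows, so rows that repeat a pose let the fingers close. It gives the time, the measured TCP pose, the force, the opening and the grip force at its end, in the units of the state.
- ctrl.get_obs(): the state, without advancing time (a new reading comes with each control period).
- optics.get_image(name): name is "scene" or "top"; returns a dict with "image" (420x560x3 uint8, blue, green, red), "fx", "fy", "cx", "cy" (pixels), "D" ([k1, k2, p1, p2, k3] as OpenCV has them; the pictures are not rectified), "rvec" (rotation vector, rad) and "tvec" (3), from world to camera coordinates, as OpenCV has them. Camera axes: x right, y down, z forward; pixel columns grow to the right and rows downward; lengths in m; the calibration is good to about 2 mm. A picture is of the moment at which its call begins. There is no depth.
- job.finish_job(): hands the job in; it is judged then, once.
The state is a dict: "t": time; "q": joint angles; "dq": joint speeds; "effort": joint torques, N m; "tool_pos": TCP position; "tool_rot": TCP orientation; "contact_force": force on the tool from outside, world axes, zero at the start; "wrist_torque": the same for the moment, N m; "opening": finger opening in m; "grip_force": force on a finger pad.
Only numpy, scipy, OpenCV 4.12 (cv2) and the standard library are available. Lean on these libraries where they do the work, as an engineer would, in place of code of your own. Each camera call takes 0.05 s, during which the arm holds its last target. There are 200 camera calls.

## Working session

There is one attempt and no reset: what is moved stays moved. The work goes in short steps, Python scripts to look and compute and a shell command to move; the robot and the scene stay as the last step left them, time stands still between calls to the robot, and variables do not carry over. Pictures are saved under pics/ and viewed, at most 10 in all, crops included, and the job is handed in when it is done.

```bash
ls; mkdir -p pics
cat > h.py <<'E'
import numpy as np,cv2,pickle,sys
from station import ctrl,optics,job
def snap(n,f):
    d=optics.get_image(n); cv2.imwrite(f'pics/{f}.png',d['image']); pickle.dump(d,open(f'pics/{f}.pkl','wb')); return d
def load(f): return pickle.load(open(f'pics/{f}.pkl','rb'))
def K(d): return np.array([[d['fx'],0,d['cx']],[0,d['fy'],d['cy']],[0,0,1.]])
def ray(d,px,z):
    """pixels -> world at height z"""
    px=np.array(px,float).reshape(-1,1,2)
    n=cv2.undistortPoints(px,K(d),np.array(d['D'],float)).reshape(-1,2)
    R=cv2.Rodrigues(np.array(d['rvec'],float))[0]; t=np.array(d['tvec'],float).ravel()
    c=-R.T@t; v=np.c_[n,np.ones(len(n))]@R
    return c+v*((z-c[2])/v[:,2])[:,None]
def proj(d,P): return cv2.projectPoints(np.array(P,float).reshape(-1,1,3),np.array(d['rvec'],float),np.array(d['tvec'],float),K(d),np.array(d['D'],float))[0].reshape(-1,2)
E
python3 - <<'E'
from h import *
for n in('scene','top'):
    d=snap(n,n+'0'); R=cv2.Rodrigues(np.array(d['rvec'],float))[0]; print(n,-R.T@np.array(d['tvec']).ravel())
o=ctrl.get_obs(); print(o)
E
```

```text
pics
scene [ 1.22523972 -0.01698294  0.75665613]
top [ 0.45752479 -0.00974261  1.23500533]
{'t': 0.1, 'q': array([-1.27699796e+00,  5.32680088e-02,  1.61419153e+00, -1.24478956e-05,
        1.47599309e+00, -1.18992260e-01]), 'dq': array([ 0.00126799, -0.00100155, -0.00167417,  0.00131636, -0.00034996,
        0.0006411 ]), 'effort': array([ 9.84356848e-04, -3.94899809e+01, -3.71363711e+01, -1.27990024e-04,
        3.88400542e-03,  4.40502205e-06]), 'tool_pos': array([ 0.25056286, -0.5719464 ,  0.2301793 ]), 'tool_rot': array([-3.07310258e+00, -6.43438526e-01,  2.74263247e-04]), 'contact_force': array([-0.80644668,  0.28658261, -0.13192896]), 'wrist_torque': array([-0.01349043,  0.01824695,  0.00409291]), 'grip_force': 0.0, 'opening': 0.08560201993751017}
```

View pics/top0.png

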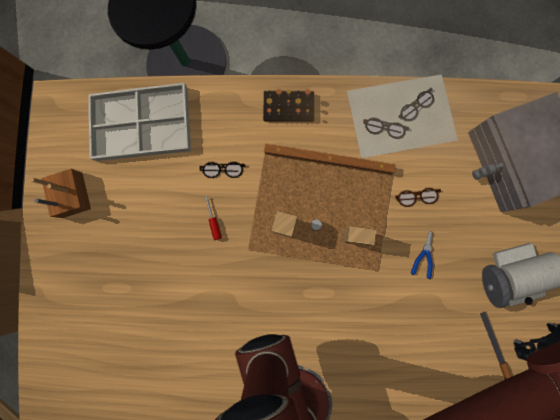

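View pics/scene0.png

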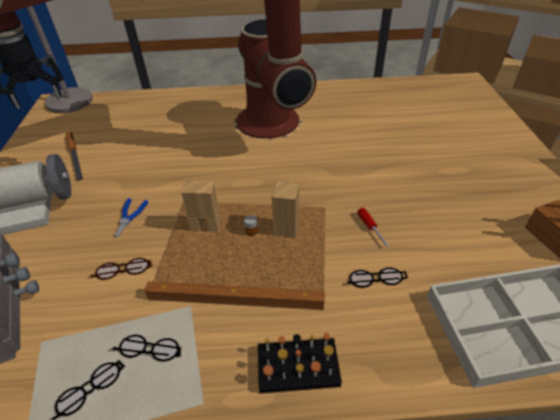

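The top view shows the mat from (265,148) to (380,270). The slotted block is on the right, its top near (361,236). The offcut top is near (285,223) and the jar near (316,225). I'll enlarge both views for corners.

Run:
```python
from h import *
a=load('top0')['image'][140:280,240:420]; cv2.imwrite('pics/c1.png',cv2.resize(a,None,fx=4.4,fy=4.2,interpolation=cv2.INTER_CUBIC))
b=load('scene0')['image'][170:310,140:340]; cv2.imwrite('pics/c2.png',cv2.resize(b,None,fx=4,fy=4,interpolation=cv2.INTER_CUBIC))
```

```text
(no output)
```

View pics/c1.png

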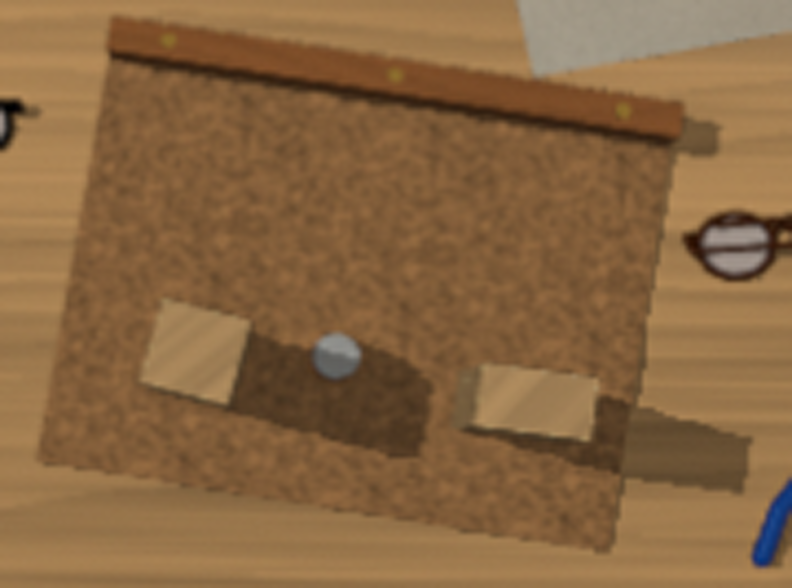

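View pics/c2.png

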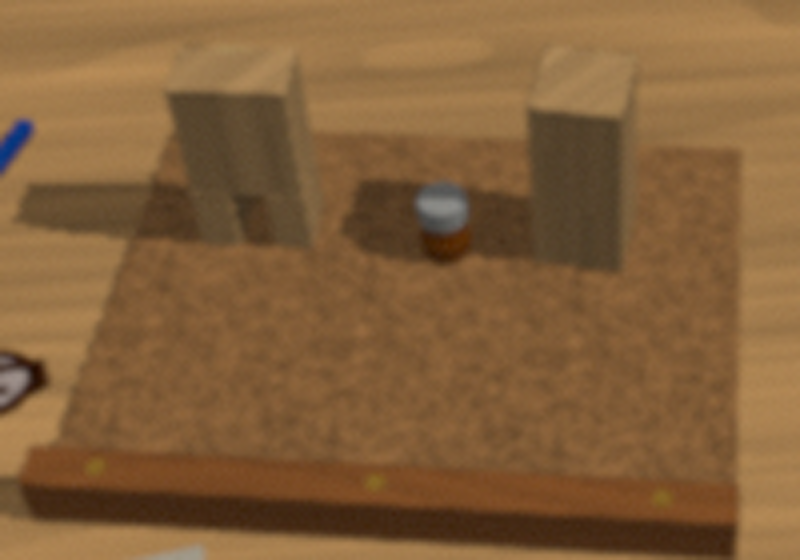

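Crop c1 shows the stop's near top edge from (108,52) to (680,138). The block's top corners are (482,364), (600,379), (588,440) and (472,424), and the jar is at (337,355). In c2 the slot in the left block is visible, and its foot runs from (213,243) to (313,247).

Run:
```python
from h import *
np.set_printoptions(precision=4,suppress=True)
d=load('top0'); s=load('scene0')
A=lambda p:(np.array(p)+.5)/[4.4,4.2]-.5+[240,140]
B=lambda p:(np.array(p)+.5)/4-.5+[140,170]
st=ray(d,A([(108,52),(680,138),(110,17),(683,103)]),.035); print('stop',st)
mat=ray(d,A([(38,462),(608,552)]),.005); print('mat',mat)
bl=ray(d,A([(482,364),(600,379),(588,440),(472,424)]),.135);print('blk',bl,bl.mean(0))
of=ray(d,A([(162,298),(250,322),(232,405),(140,380)]),.135);print('off',of.mean(0))
print('jar',ray(d,A([(337,355)]),.05))
print('blkfoot scene',ray(s,B([(213,243),(313,247)]),.005))
print('blktop scene',ray(s,B([(168,92),(284,95),(297,48),(183,43)]),.135))
print('stop scene',ray(s,B([(28,452),(737,490)]),.035))
y=st[0]-st[1]; ang=np.arctan2(-y[0],y[1]); e=np.array([np.cos(ang),np.sin(ang)]); n=np.array([-e[1],e[0]])
o=st[:2,:2].mean(0); print('station yaw',ang,'len',np.linalg.norm(y),o)
for nm,P in (('blk',bl),('blkscene',ray(s,B([(168,92),(284,95),(297,48),(183,43)]),.135)),('off',of),('mat',mat),('foot',ray(s,B([(213,243),(313,247)]),.005))):
    q=P[:,:2]-o; print(nm,np.c_[q@e,q@n])
for P in(bl,):
    w=P[0]-P[1]+P[3]-P[2]; print('blk yaw',np.arctan2(-w[0],w[1]))
```

```text
stop [[ 0.7235  0.0861  0.035 ]
 [ 0.6681 -0.2871  0.035 ]
 [ 0.748   0.0852  0.035 ]
 [ 0.6923 -0.2893  0.035 ]]
mat [[ 0.4428  0.1294  0.005 ]
 [ 0.3861 -0.2451  0.005 ]]
blk [[ 0.5082 -0.1457  0.135 ]
 [ 0.4997 -0.2153  0.135 ]
 [ 0.4621 -0.2082  0.135 ]
 [ 0.4712 -0.14    0.135 ]] [ 0.4853 -0.1773  0.135 ]
off [0.514  0.0226 0.135 ]
jar [[ 0.5169 -0.0643  0.05  ]]
blkfoot scene [[ 0.5002 -0.2064  0.005 ]
 [ 0.5093 -0.1438  0.005 ]]
blktop scene [[ 0.5044 -0.2094  0.135 ]
 [ 0.5132 -0.1433  0.135 ]
 [ 0.4722 -0.138   0.135 ]
 [ 0.4613 -0.2052  0.135 ]]
stop scene [[ 0.6747 -0.2845  0.035 ]
 [ 0.7313  0.0885  0.035 ]]
station yaw -0.1473365881388603 len 0.3772127457655317 [ 0.6958 -0.1005]
blk [[-0.179  -0.0723]
 [-0.1771 -0.1424]
 [-0.2153 -0.1409]
 [-0.2164 -0.072 ]]
blkscene [[-0.1734 -0.1358]
 [-0.1744 -0.0692]
 [-0.2156 -0.0699]
 [-0.2166 -0.138 ]]
off [[-0.1686  0.1202]
 [-0.175   0.0665]
 [-0.2273  0.0689]
 [-0.2208  0.1248]]
mat [[-0.284   0.1902]
 [-0.2851 -0.1885]]
foot [[-0.178  -0.1334]
 [-0.1782 -0.0702]]
blk yaw -0.12644781016003342
```

```bash
cat > go.py <<'E'
import sys
from h import *
from scipy.spatial.transform import Rotation as Ro
np.set_printoptions(precision=4,suppress=True)
def to(p,yaw):
    o=ctrl.get_obs(); R=Ro.from_rotvec(o['tool_rot']); c,s=np.cos(yaw),np.sin(yaw)
    T=Ro.from_matrix(np.array([[c,s,0],[s,-c,0],[0,0,-1.]]))
    print('t',o['t'],'pos',o['tool_pos'],'shift',R.inv().apply(np.array(p)-o['tool_pos']),'turn',(R.inv()*T).as_rotvec(),'open',o['opening'],'F',o['contact_force'])
if __name__=='__main__': a=list(map(float,sys.argv[1:])); to(a[:3],a[3])
E
python3 -m jog '[[[0.08,-0.07,0],[0,0,0.15]],[[0.16,-0.15,0],[0,0,0.3]],[[0.16,-0.15,0],[0,0,0.45]],[[0.16,-0.15,0],[0,0,0.55]],[[0.16,-0.15,0],[0,0,0.55]]]' 0.38 20
python3 go.py 0.431 -0.167 0.22 -0.135
```

```text
t: 0.6
tool_pos: [0.338, -0.3673, 0.2306]
tool_rot: [-3.133, 0.213, 0.0]
contact_force: [1.0, -1.2, 0.1]
opening: 0.0322
grip_force: 0.0
t 0.6 pos [ 0.338  -0.3673  0.2306] shift [ 0.065  -0.2111  0.011 ] turn [-0.0016  0.0002 -0.001 ] open 0.03218218290987088 F [ 1.0446 -1.1924  0.0633]
```

```bash
python3 -m jog '[[[0.015,-0.05,0],[0,0,0]],[[0.03,-0.1,0],[0,0,0]],[[0.045,-0.15,0],[0,0,0]],[[0.06,-0.19,0],[0,0,0]],[[0.065,-0.209,0],[0,0,0]]]' 
python3 -m jog '[[[0,0,0.05],[0,0,0]],[[0,0,0.09],[0,0,0]],[[0,0,0.114],[0,0,0]],[[0,0,0.114],[0,0,0]]]' 
python3 go.py 0.431 -0.167 0.116 -0.135
python3 - <<'E'
from h import *
d=snap('top','a'); s=snap('scene','b')
a=cv2.resize(d['image'][180:290,290:430],None,fx=4,fy=4,interpolation=2); b=cv2.resize(s['image'][110:270,130:330],None,fx=2.75,fy=2.75,interpolation=2)
im=np.zeros((440,1110,3),np.uint8); im[:,:560]=a; im[:,560:]=b
cv2.imwrite('pics/c3.png',cv2.resize(im,(800,317),interpolation=3))
E
```

```text
t: 1.1
tool_pos: [0.4309, -0.1693, 0.2309]
tool_rot: [-3.133, 0.209, -0.0]
contact_force: [-0.6, -1.2, -0.2]
opening: 0.0325
grip_force: 0.0
t: 1.5
tool_pos: [0.4269, -0.1707, 0.1124]
tool_rot: [-3.13, 0.215, 0.014]
contact_force: [-1.1, 0.4, 0.1]
opening: 0.0326
grip_force: 0.0
t 1.5 pos [ 0.4269 -0.1707  0.1124] shift [ 0.0035 -0.0042 -0.0036] turn [-0.0038  0.009  -0.0019] open 0.03264793833098212 F [-1.0651  0.3858  0.1082]
```

View pics/c3.png

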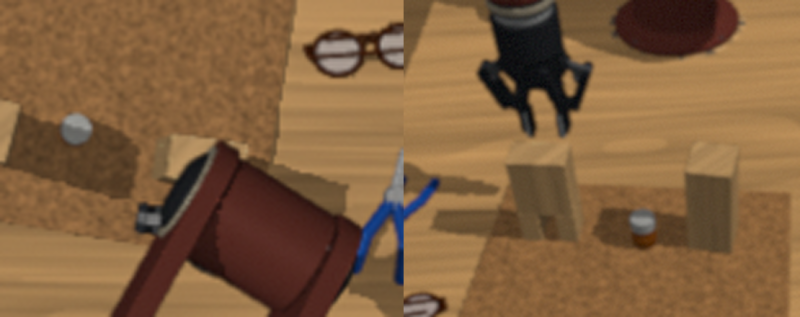

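The fingers hang centred behind the upright block (c3, fingertips at (545,130)), with clear space around them. Now pushing at the top.

```bash
python3 -m jog '[[[0.008,-0.003,0],[0,0,0]],[[0.016,-0.003,0],[0,0,0]],[[0.023,-0.003,0],[0,0,0]],[[0.03,-0.003,0],[0,0,0]],[[0.035,-0.003,0],[0,0,0]]]' 
python3 -m jog '[[[0.007,0,0],[0,0,0]],[[0.014,0,0],[0,0,0]],[[0.021,0,0],[0,0,0]],[[0.028,0,0],[0,0,0]],[[0.028,0,0],[0,0,0]]]'
python3 - <<'E'
from h import *
s=snap('scene','s1')
cv2.imwrite('pics/c4.png',cv2.resize(s['image'][110:310,130:340],None,fx=2.75,fy=2.75,interpolation=2))
E
```

```text
t: 2.1
tool_pos: [0.4661, -0.1748, 0.1178]
tool_rot: [3.134, -0.215, 0.001]
contact_force: [-0.8, -0.4, 0.6]
opening: 0.0325
grip_force: 0.2
t: 2.6
tool_pos: [0.4937, -0.1785, 0.1174]
tool_rot: [3.134, -0.215, 0.0]
contact_force: [0.9, 0.8, -0.4]
opening: 0.0325
grip_force: 0.0
```

View pics/c4.png

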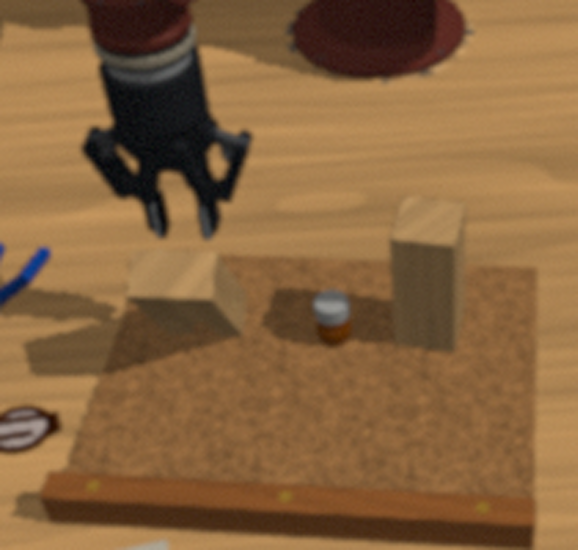

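The block is caught mid-fall (plain end at (175,280) leaning towards the stop), foot not slid. I'll back off, lower behind it, and check where it lies.

```bash
python3 -m jog '[[[0,0,0],[0,0,0]],[[-0.02,0,0],[0,0,0]],[[-0.05,0,0],[0,0,0]],[[-0.06,0,0],[0,0,0]],[[-0.06,0,0],[0,0,0]]]'
python3 - <<'E'
from h import *
s=snap('scene','s2')
cv2.imwrite('pics/c5.png',cv2.resize(s['image'][170:310,140:340],None,fx=4,fy=4,interpolation=2))
E
```

```text
t: 3.15
tool_pos: [0.4326, -0.17, 0.1171]
tool_rot: [3.134, -0.217, 0.001]
contact_force: [0.3, -0.5, -0.2]
opening: 0.0327
grip_force: 0.0
```

View pics/c5.png

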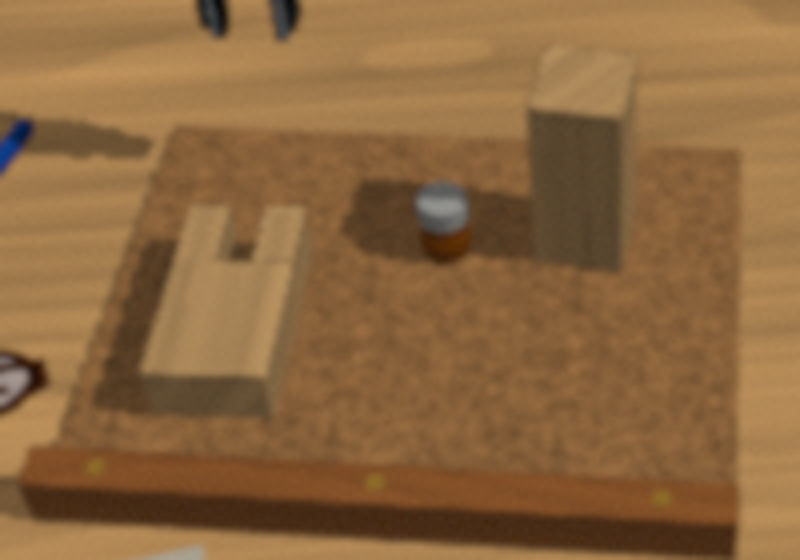

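The block lies flat, prongs towards the robot. In c5 its top corners are (192,206), (306,208), (267,377) and (145,373).

```bash
python3 - <<'E'
from h import *
np.set_printoptions(precision=4,suppress=True)
s=load('s2'); B=lambda p:(np.array(p)+.5)/4-.5+[140,170]
P=ray(s,B([(192,206),(306,208),(267,377),(145,373)]),.045); print(P,P.mean(0))
ax=(P[2]+P[3]-P[0]-P[1])/2; print('yaw',np.arctan2(ax[1],ax[0]),'len',np.linalg.norm(ax))
S=ray(s,B([(28,452),(737,490)]),.035); y=S[1]-S[0]; a=np.arctan2(-y[0],y[1]); e=np.array([np.cos(a),np.sin(a)]); n=[-e[1],e[0]]
print('stn yaw',a,'front dist (scene)',(P[2:,:2]-S[0,:2])@e,'rear',(P[:2,:2]-S[0,:2])@e)
m=(P[0]+P[1])/2; print('rear mid',m)
E
python3 go.py 0.455 -0.172 0.025 -0.147
```

```text
[[ 0.5066 -0.2117  0.045 ]
 [ 0.5146 -0.1426  0.045 ]
 [ 0.6429 -0.158   0.045 ]
 [ 0.6342 -0.2252  0.045 ]] [ 0.5746 -0.1844  0.045 ]
yaw -0.11261546123787232 len 0.12875348439319118
stn yaw -0.1505926334256761 front dist (scene) [-0.0504 -0.0489] rear [-0.1771 -0.1795]
rear mid [ 0.5106 -0.1771  0.045 ]
t 3.2 pos [ 0.4336 -0.1703  0.1176] shift [ 0.0213 -0.0013  0.0926] turn [ 0.0003 -0.0013  0.0092] open 0.03242414432608302 F [ 0.1013 -0.379  -0.534 ]
```

```bash
python3 -m jog '[[[0,0,0.04],[0,0,0]],[[0,-0.003,0.08],[0,0,0.012]],[[0.01,-0.003,0.096],[0,0,0.012]],[[0.03,-0.003,0.096],[0,0,0.012]],[[0.045,-0.003,0.096],[0,0,0.012]]]' 
python3 -m jog '[[[0.006,0,0],[0,0,0]],[[0.012,0,0],[0,0,0]],[[0.018,0,0],[0,0,0]],[[0.025,0,0],[0,0,0]],[[0.032,0,0],[0,0,0]]]' 
python3 -m jog '[[[0.005,0,0],[0,0,0]],[[0.01,0,0],[0,0,0]],[[0.015,0,0],[0,0,0]],[[0.02,0,0],[0,0,0]],[[0.02,0,0],[0,0,0]]]'
python3 - <<'E'
from h import *
s=snap('scene','s3')
cv2.imwrite('pics/c6.png',cv2.resize(s['image'][170:310,140:340],None,fx=4,fy=4,interpolation=2))
E
```

```text
t: 3.7
tool_pos: [0.4797, -0.1735, 0.0204]
tool_rot: [-3.132, 0.234, 0.001]
contact_force: [0.3, 0.4, 0.4]
opening: 0.0324
grip_force: 0.0
t: 4.2
tool_pos: [0.51, -0.178, 0.0212]
tool_rot: [-3.133, 0.234, 0.002]
contact_force: [-1.9, 0.2, -0.1]
opening: 0.0326
grip_force: 1.0
t: 4.7
tool_pos: [0.5309, -0.1813, 0.0215]
tool_rot: [3.133, -0.234, 0.002]
contact_force: [0.7, 0.1, -0.4]
opening: 0.0326
grip_force: 0.0
```

View pics/c6.png

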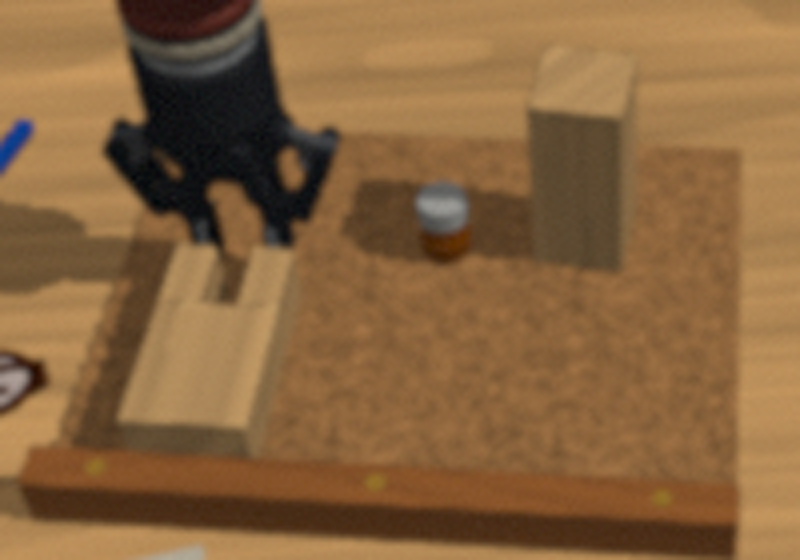

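The block is straight with a fingertip on each prong (c6 (205,235) and (275,235)), and its end is still short of the stop. I'll continue gently.

```bash
python3 -m jog '[[[0.004,0,0],[0,0,0]],[[0.008,0,0],[0,0,0]],[[0.012,0,0],[0,0,0]],[[0.014,0,0],[0,0,0]],[[0.016,0,0],[0,0,0]]]'
python3 -m jog '[[[0.001,0,0],[0,0,0]],[[0.002,0,0],[0,0,0]],[[0.003,0,0],[0,0,0]]]'
```

```text
t: 5.25
tool_pos: [0.5424, -0.1829, 0.0211]
tool_rot: [-3.132, 0.233, 0.017]
contact_force: [-21.1, 2.9, 15.9]
opening: 0.0327
grip_force: 10.7
t: 5.55
tool_pos: [0.5423, -0.1829, 0.0212]
tool_rot: [-3.13, 0.232, 0.029]
contact_force: [-30.8, 3.8, 24.7]
opening: 0.0328
grip_force: 15.5
```

Contact with the stop (force rising, no further motion). I'll back off slowly and check.

```bash
python3 -m jog '[[[-0.004,0,0],[0,0,0]],[[-0.01,0,0],[0,0,0]],[[-0.03,0,0],[0,0,0]],[[-0.06,0,0],[0,0,0]],[[-0.08,0,-0.03],[0,0,0]]]'
python3 -m jog '[[[0,0,-0.05],[0,0,0]],[[0,0,-0.1],[0,0,0]],[[0,0,-0.1],[0,0,0]],[[0,0,-0.1],[0,0,0]]]'
python3 - <<'E'
from h import *
s=snap('scene','s4'); t=snap('top','t4')
cv2.imwrite('pics/c7.png',np.hstack([cv2.resize(s['image'][200:310,140:240],(400,440),interpolation=2),cv2.resize(t['image'][150:260,310:410],(400,440),interpolation=2)]))
E
```

```text
t: 6.05
tool_pos: [0.4654, -0.17, 0.0473]
tool_rot: [-3.129, 0.234, 0.012]
contact_force: [0.0, 0.1, 0.1]
opening: 0.0323
grip_force: 0.0
t: 6.45
tool_pos: [0.4712, -0.1728, 0.1537]
tool_rot: [3.131, -0.234, 0.008]
contact_force: [0.3, 0.3, -0.2]
opening: 0.0323
grip_force: 0.0
```

View pics/c7.png

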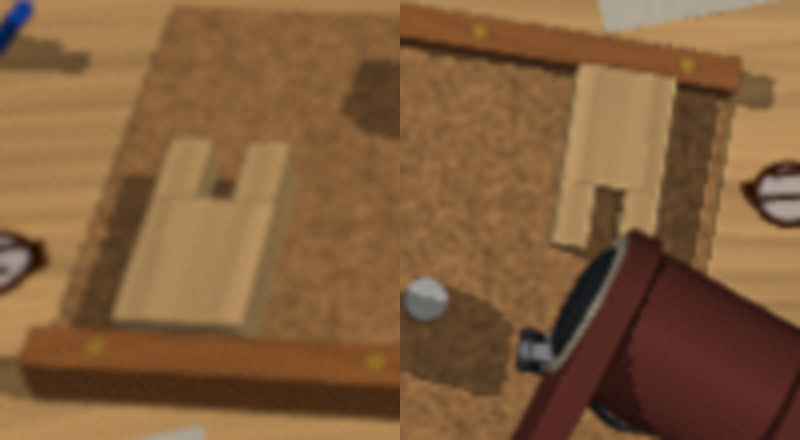

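The block's end meets the stop in both views (top crop, edge (580,65) to (675,77)). One numeric check before handing in.

Run:
```python
from h import *
t=load('t4'); C=lambda p:(np.array(p)-[400,0]+.5)/4-.5+[310,150]
o=np.array([.6958,-.1005]); a=-.149; e=np.array([np.cos(a),np.sin(a)])
S=ray(t,C([(400,40),(738,92)]),.035)[:,:2]; y=S[0]-S[1]; print('stop yaw',np.arctan2(-y[0],y[1]),(S-o)@e)
P=ray(t,C([(580,65),(675,77),(553,243)]),.045)[:,:2]; f=P[0]-P[1]; l=P[0]-P[2]
print('front',(P-o)@e,'yaw',np.arctan2(-f[0],f[1]),np.arctan2(l[1],l[0]),np.linalg.norm(f),np.linalg.norm(l))
s=load('s4'); D=lambda p:(np.array(p)+.5)/4-.5+[140,200]
Q=ray(s,D([(172,139),(290,143)]),.045)[:,:2]; S=ray(s,D([(28,332)]),.035)[:,:2]; print('scene rear',(Q-S)@e)
```

```text
stop yaw -0.1420011080383865 [-0.00184187 -0.0001298 ]
front [-0.0012743   0.00113711 -0.12952101] yaw -0.11351450647654375 -0.14973674544975893 0.06796928088184528 0.12824673775061934
scene rear [-0.13341039 -0.1343559 ]
```

```bash
python3 -c "
from station import job
print(job.finish_job())"
```

```text
the job is handed in; nothing more can be done
None
```

I tipped the filing block over and slid it along the mat until its plain end met the stop; the last images put it within about 1–4 mm of the face and square to it, the robot was backed clear, and the job is handed in (no verdict was returned).

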